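# Set the carton-sizing jig and hold it at the mark

## Robot

A 6-joint arm with a two-finger parallel gripper is mounted at the origin on the work surface. World frame = base frame: x ahead of the robot, y to its left, z up, the work surface at z = 0. Lengths are in mm, angles in rad, forces in N, time in s.
With the tool pointing down it reaches from about 275 to 750 mm from the base axis. Payload 10.2 kg.
Tool frame: the origin (TCP) lies at the very end of the fingers, on their centre line; the grasp point (between the pads) lies 19 mm behind it; z points along the fingers, y is the line along which they close (so a half turn about z gives the same grasp; the last joint's range is limited). The gripper opens to 85 mm and grips with 20 to 120 N. Pads are 22 mm wide; open, the fingers measure 114 mm over their backs; the gripper's body (76 mm by 85 mm) begins 54 mm behind the grasp point. The pads swing forward as they close: fully open they stand 13 mm farther back than shut.
Start: joints at [0.937, 0.313, 1.498, -0, 1.331, -0.223], TCP at [209.668, 481.322, 231.294] pointing down, gripper open.
Joint ranges: [-2.94, 2.94], [-0.97, 2.17], [0.19, 2.56], [-1.23, 4.37], [0.02, 3.11], [-2.88, 2.88]. Speed limits (rad/s): [2.39, 2.39, 3.01, 3.14, 3.14, 3.14].

## Interface

Orientations are given as a unit quaternion [w, x, y, z].
In Python, from rig import ctrl, vision gives the robot as it stands. The module is installed in compiled form; this text tells all that it offers.
- The arm moves only by the tool play_rows, never from a script. Its arguments are lists of equal length, an entry for each row: "translation": the shift along the tool's x, y, z in m, a list of three; "rotation": the turn, a rotation vector about the tool's x, y, z in rad, a list of three; "gripper": the gripper's target within -1 to 1 (shut at 1, half-way at 0, fully open at -1). A call has 1 to 10 rows; each row is the pose to reach, as a shift and turn from the pose commanded when the call began, along the tool's axes at that moment; what a row does not reach only later rows make up. A row lasts 1/8 s, in which the tool goes at most 62.5 mm and 10.7 degrees, less where a joint would pass 70% of its speed; a pose out of reach is approached as far as the arm can. A call with a gripper value outside its range is refused whole. The fingers move at their own pace and stop on an object; "force" is the grip in N (left out, the last holds). Time passes only in rows, so rows that repeat a pose let the fingers close. It gives the time, the measured TCP pose, the force, the opening and the grip force at its end, in the units of the state.
- ctrl.sense(): the state, without advancing time (a new reading comes with each control period).
- vision.capture(name): name is "side" or "top"; returns a dict with "pixels" (480x640x3 uint8, red, green, blue), "vfov" (degrees; the focal length in pixels is half the picture's height over the tangent of half this angle, whatever the lens; pixels are square), "cx", "cy" (the principal point, pixels), "rvec" (rotation vector, rad) and "tvec" (3), from world to camera coordinates, as OpenCV has them. Camera axes: x right, y down, z forward; pixel columns grow to the right and rows downward; lengths in mm; the calibration is good to about 2 mm. A picture is of the moment at which its call begins. There is no depth.
- ctrl.finish_job(): hands the job in; it is judged then, once.
The state is a dict: "time_s": time; "joints": joint angles; "dq": joint speeds; "tau": joint torques, N m; "eef_pos": TCP position; "ee_rot": TCP orientation; "force": force on the tool from outside, world axes, zero at the start; "wrist_torque": the same for the moment, N m; "grip_width": opening from 0.0 (shut) to 1.0 (fully open); "grip_force": force on a finger pad.
Only numpy, scipy, OpenCV 4.12 (cv2) and the standard library are available. Lean on these libraries where they do the work, as an engineer would, in place of code of your own. Each camera call takes 0.05 s, during which the arm holds its last target. There are 200 camera calls.

## Task

Set up the carton-sizing jig: lay the blue insert block flat and square in the pocket of the plywood board and leave it there. Then take hold of the sliding leg by its orange cam lever, slide the leg along the rail until its black pointer lines up with the red mark and, keeping it at the mark, swing the lever fully closed. Finish still gripping the leg there (a spring pulls it back if you let go, and a colleague will then fit the locking screw); leave everything else on the table alone.

Things in the scene. Friction and masses are not known exactly. Their poses are not given: they have to be found in the camera images.
- jig: the carton-sizing jig, fixed: plywood board 280 (x) x 380 (y) x 22 mm thick lying on the table; origin at the centre of its underside, x and y along its edges. An aluminium rail (24 mm wide, top 34 mm above the table) runs along y at x = +80 mm. The pocket is centred at x = -50, y = +60 mm.
- pocket_seat (a point): where the blue block's centre comes when seated in the pocket; axes as the jig's, and as the block's when seated. Pocket (dark floor) 58 (x) x 104 (y) mm (2 mm play each side, chamfered), 10 mm deep, its floor 14 mm below this point; the corner at -x, -y is filled in up to the board's top (20 x 25 mm) to match the block's cut corner: it goes in one way only. Seated, the block stands 18 mm proud of the board
- blue_block_center (a point): centre (half-way up) of the blue plastic insert block, loose, about 0.18 kg: 54 (x) x 100 (y) x 28 mm high, with the corner at -x, -y cut away square (20 in x by 25 in y). Origin at the middle of the full 54 x 100 outline; can be gripped across x. It starts flat on the table, right side up
- yellow_block_center (a point): centre of a larger yellow insert block (60 x 120 x 28 mm) of the same form, loose; it does not fit the pocket, leave it alone. It and the blue block may change places
- leg: sliding leg: grey carriage (46 x 40 mm, top 60 mm above the table) on the rail; its flat arm (22 mm wide, from 50 to 58 mm above the table) reaches 200 mm towards jig -x and passes 10 mm over the seated block. Axes as the jig's. Slides along jig y, 190 mm; starts within 30 mm of its -y end, the mark lies to +y. Friction 2 N and a return spring (35 N/m, zero at the -y end), 8 N at most
- pointer (a point): tip of the leg's black pointer, on the +x side of the carriage; axes as the jig's. At the mark when its y along the jig equals that of mark (x and z differ by about 10 and 6 mm)
- mark: the red length mark, a small clip (22 x 8 x 10 mm) fixed on the board beside the rail on its +x side; origin on its underside, on the clip's middle line, axes as the jig's. It is 70 to 150 mm from the pointer position at the leg's -y end, elsewhere in each start
- cam (a joint): angle of the cam lever on the leg (rad): 0 = fully closed, lever along the rail with its long end to jig +y (hard stop); it starts open at 0.95 to 1.3 (positive = turned anticlockwise seen from above, long end towards jig -x; hard stop 1.4). It stays where it is left (friction about 0.08 N m)
- lever_grip (a point): point on the lever's vertical pivot axis, half-way up its wing; turns with the lever. The wing is an upright orange plate 14 mm thick (x), 32 mm high (from 66 to 98 mm above the table), reaching 22 mm to -y and 58 mm to +y of this point. Gripped across x here, from above, the leg can be slid and held, and the lever swung by turning the hand about this point
- tape_roll: roll of clear tape, 90 mm across, 48 high; leave alone
- stapler: black and red stapler, 130 mm long, 52 high; leave alone
- glue_jar: jar 64 mm across, 85 high; leave alone
- stamp: wooden hand stamp, 50 x 30 mm, 87 high; leave alone
- pen_cup: white cup 76 mm across, 95 high; leave alone
- label_roll: roll of white labels 100 mm across, 60 high; leave alone
Things that resemble listed ones, but are neither listed nor needed, are in the scene too. What is meant by the part that bears blue_block_center is not green or white, and is the smaller of those in its own colour.

How it is judged:
By the outcome, as a careful person would: the job done as asked, in the order asked, and still so for the second after the job is handed in, while the arm keeps its last pose, push and grip.
It also fails if it takes over 58 s, if anything falls off the work surface, if the arm or the gripper's body presses on something with over 40 N, if the wrist force passes 120 N, or if a joint passes its speed limit or range.

## Working session

There is one attempt and no reset: what is moved stays moved. The work goes in short steps, Python scripts to look and compute and a tool call to move; the robot and the scene stay as the last step left them, time stands still between calls to the robot, and variables do not carry over. Pictures are saved under pics/ and viewed, at most 10 in all, crops included, and the job is handed in when it is done.

Besides the shell and the picture viewer there is one more tool, called after ">>>" by a JSON object that holds its "name" and its "arguments". play_rows: Moves the arm, as the interface text tells. Its arguments: {"type":"object","properties":{"translation":{"type":"array"},"rotation":{"type":"array"},"gripper":{"type":"array"},"force":{"type":"number"}},"required":["translation","rotation","gripper"]}

```bash
mkdir -p pics
python3 - <<'E'
from rig import ctrl, vision
import cv2,pickle
s=ctrl.sense();print({k:s[k] for k in('time_s','eef_pos','ee_rot','grip_width')})
for n in('side','top'):
    c=vision.capture(n);pickle.dump(c,open(n+'.pkl','wb'))
    cv2.imwrite(f'pics/{n}0.png',c['pixels'][:,:,::-1]);print(n,c['vfov'],c['cx'],c['cy'],c['rvec'],c['tvec'])
E
```

```text
{'time_s': 0.0, 'eef_pos': array([209.50688991, 481.09020832, 230.72174941]), 'ee_rot': array([-2.81253599e-04,  2.03969570e-01,  9.78977002e-01, -6.04283321e-04]), 'grip_width': 1.0000052404415058}
side 45.94569914652855 311.8083549575066 236.7873839542755 [ 0.40939074 -2.58100255  1.47451491] [ 469.07871659  151.89324563 1390.99798544]
top 47.15721039933684 328.1707407182322 243.50649418840044 [ 2.14695404 -2.18005888  0.11274632] [  12.93788582  495.70891448 1329.75382958]
```

View pics/top0.png

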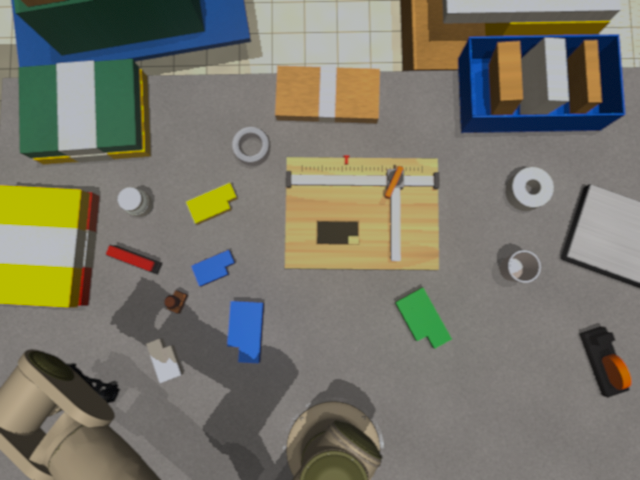

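View pics/side0.png

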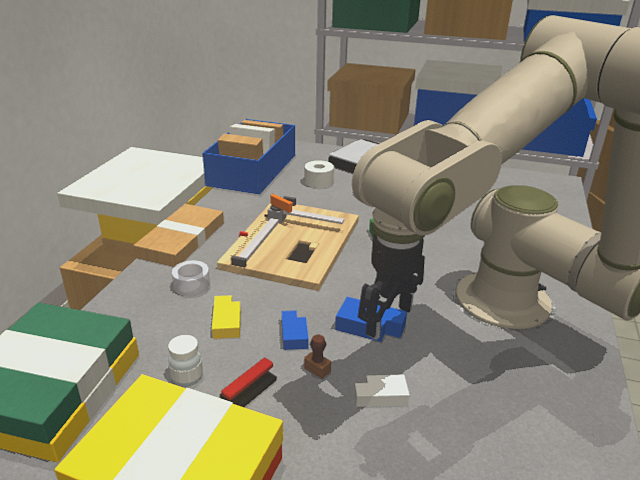

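The top view shows the jig board spanning about (285-438, 157-270), with the pocket at (338,232) and its filled corner at lower right. The lever is at (394,181), the red mark at (346,160) and the small blue block at (213,268). The larger blue decoy is at (246,330).

```bash
cat > h.py <<'E'
import numpy as np,cv2,pickle
from rig import ctrl,vision
class Cam:
    def __init__(s,c):
        s.px=c['pixels'];f=240/np.tan(np.radians(c['vfov']/2))
        s.K=np.array([[f,0,c['cx']],[0,f,c['cy']],[0,0,1.]])
        s.R=cv2.Rodrigues(np.array(c['rvec'],float))[0];s.t=np.array(c['tvec'],float);s.C=-s.R.T@s.t
    def up(s,uv,z):
        uv=np.atleast_2d(uv).astype(float)
        d=np.c_[uv,np.ones(len(uv))]@np.linalg.inv(s.K).T@s.R
        return s.C+d*((z-s.C[2])/d[:,2])[:,None]
    def proj(s,p):
        q=(np.atleast_2d(p)@s.R.T+s.t)@s.K.T
        return q[:,:2]/q[:,2:]
    def hsv(s): return cv2.cvtColor(s.px,cv2.COLOR_RGB2HSV)
def blob(m,near):
    n,l,st,c=cv2.connectedComponentsWithStats(m.astype(np.uint8))
    i=1+np.argmin(np.hypot(*(c[1:]-near).T)+1000*(st[1:,4]<4));return l==i
E
python3 - <<'E'
from h import *
for n in('top','side'):
    c=Cam(pickle.load(open(n+'.pkl','rb')));print(n,c.C)
    if n=='top':
        H=c.hsv();t=c
        print('blue rows',H[255:285:4,190:238:4].tolist()[3])
        m=blob((abs(H[...,0].astype(int)-110)<12)&(H[...,1]>120),(213,268));print('V hist',np.histogram(H[...,2][m],12))
        w=(abs(H[...,0].astype(int)-17)<8)&(H[...,1]>60)&(H[...,2]>120);w=blob(w,(350,210))
        k=cv2.findContours(w.astype(np.uint8),0,2)[0];k=max(k,key=cv2.contourArea)[:,0]
        print('board',cv2.minAreaRect(t.up(k,22)[:,:2].astype(np.float32)))
        a=cv2.resize(c.px[150:275,280:445],None,fx=4.8,fy=4.8,interpolation=2)[:,:,::-1]
        cv2.imwrite('pics/jig.png',a)
        cv2.imwrite('pics/blk.png',cv2.resize(c.px[240:295,185:245],None,fx=8,fy=8,interpolation=0)[:,:,::-1])
    else: cv2.imwrite('pics/jigs.png',cv2.resize(c.px[190:290,215:365],None,fx=5,fy=5,interpolation=2)[:,:,::-1])
E
```

```text
top [3.48928306e+02 5.77410085e-01 1.37564118e+03]
blue rows [[117, 22, 129], [109, 190, 189], [109, 189, 188], [109, 190, 188], [109, 188, 189], [109, 187, 190], [109, 186, 189], [109, 187, 190], [109, 185, 190], [113, 90, 85], [8, 9, 120], [15, 12, 123]]
V hist (array([  5,   6,  14,   7,  16,   8,  11,  24,  27,  35,  44, 653]), array([105.  , 112.25, 119.5 , 126.75, 134.  , 141.25, 148.5 , 155.75,
       163.  , 170.25, 177.5 , 184.75, 192.  ]))
board ((572.8780517578125, -77.98812866210938), (380.90863037109375, 282.7552795410156), 88.81747436523438)
side [ 118.24295791 1212.12341005  833.52098812]
```

View pics/jig.png

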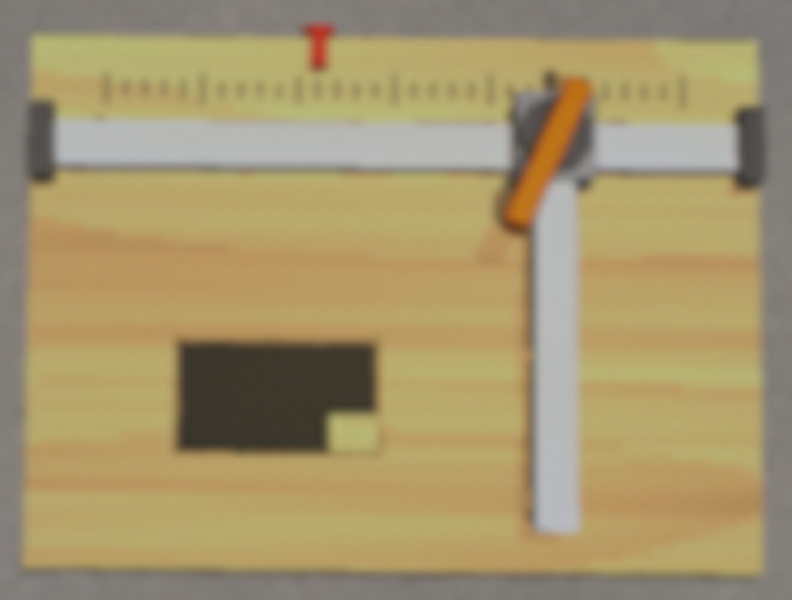

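View pics/blk.png

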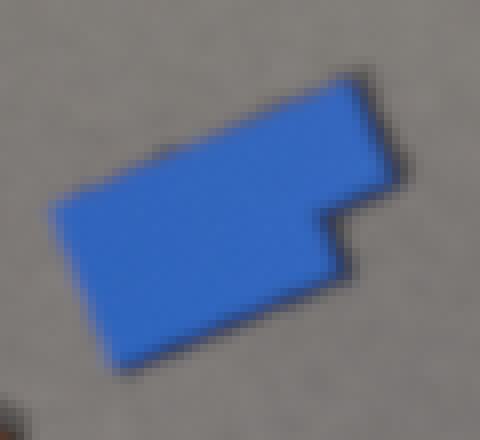

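View pics/jigs.png

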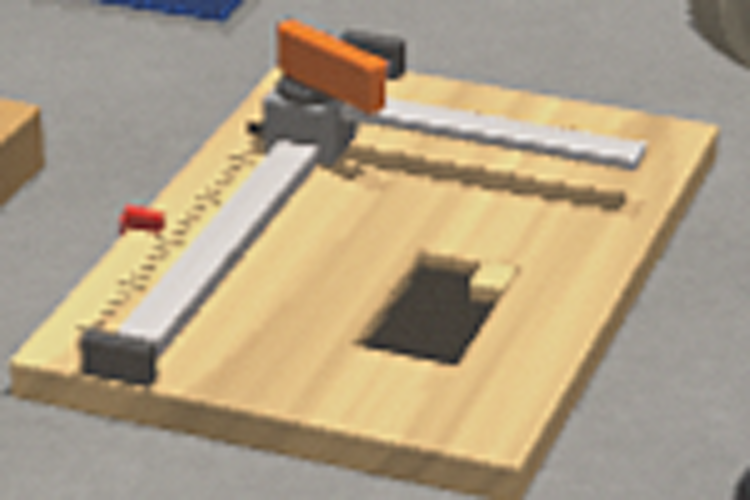

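The crops confirm the geometry. The pocket is at about (338,232), with the filled corner at -x,-y. The lever is open with its long end to the lower left, the pointer tip is near (395,166) and the mark near (346,160). The blue block's cut corner is at lower right.

```bash
cat >> h.py <<'E'
S=6
def upm(c,f,near,roi):
    """upsampled mask of a colour test; returns pixel coords (full-res) of the blob near a pixel"""
    x0,y0,x1,y1=roi
    im=cv2.resize(c.px[y0:y1,x0:x1],None,fx=S,fy=S,interpolation=cv2.INTER_LINEAR)
    m=blob(f(cv2.cvtColor(im,cv2.COLOR_RGB2HSV).astype(int)),((near[0]-x0)*S,(near[1]-y0)*S))
    v,u=np.nonzero(m);return np.c_[(u+.5)/S-.5+x0,(v+.5)/S-.5+y0]
def polymask(w,h,cut):
    g=np.stack(np.meshgrid(np.arange(-w/2+.25,w/2,.5),np.arange(-h/2+.25,h/2,.5)),-1).reshape(-1,2)
    return g[~((g[:,0]<-w/2+cut[0])&(g[:,1]<-h/2+cut[1]))]
def fit(P,M,yaw0):
    def pa(Q):
        w,v=np.linalg.eigh(np.cov(Q.T));return np.arctan2(v[1,1],v[0,1]),Q.mean(0),w
    a,c,w=pa(P);b,d,w2=pa(M);yaw=a-b
    yaw=yaw0+(yaw-yaw0+np.pi/2)%np.pi-np.pi/2
    R=np.array([[np.cos(yaw),-np.sin(yaw)],[np.sin(yaw),np.cos(yaw)]])
    return c-R@d,yaw,np.sqrt(w/w2)
E
python3 - <<'E'
from h import *
t=Cam(pickle.load(open('top.pkl','rb')));s=Cam(pickle.load(open('side.pkl','rb')))
L=polymask(54,100,(20,25))
p=upm(t,lambda H:(abs(H[...,0]-110)<12)&(H[...,1]>110)&(H[...,2]>150),(213,268),(185,240,245,295))
print('blue',fit(t.up(p,28)[:,:2],L,.35))
p=upm(t,lambda H:H[...,2]<110,(330,230),(305,210,370,255))
print('pocket',fit(t.up(p,17)[:,:2],polymask(58,104,(20,25)),0))
p=upm(t,lambda H:(H[...,0]<20)&(H[...,1]>190)&(H[...,2]>130),(394,181),(375,155,415,205))
r=cv2.minAreaRect(t.up(p,98)[:,:2].astype(np.float32));print('lever',r,t.up(p,98).mean(0))
p=upm(t,lambda H:((H[...,0]<5)|(H[...,0]>174))&(H[...,1]>150),(346,160),(335,150,357,168))
print('mark',p.mean(0),t.up(p,30).mean(0),np.ptp(t.up(p,32),0))
p=upm(t,lambda H:H[...,2]<90,(394.6,166),(388,160,402,170))
print('pointer',p.mean(0),p.min(0),p.max(0),t.up(p,30).mean(0))
# board edge lines
H=t.hsv().astype(int);w=((abs(H[...,0]-19)<8)&(H[...,1]>60)).astype(np.uint8)
for nm,rng,ax in(('left',range(165,265),1),('right',range(200,262),1),('top',range(292,432),0),('bot',range(292,432),0)):
    pts=[]
    for i in rng:
        q=np.nonzero(w[i,270:450] if ax else w[140:285,i])[0]+(270 if ax else 140)
        e=(q[0]-.5 if nm in('left','top') else q[-1]+.5); pts.append((e,i) if ax else (i,e))
    P=t.up(pts,22)[:,:2].astype(np.float32);l=cv2.fitLine(P,cv2.DIST_HUBER,0,.1,.01).ravel();print(nm,l,np.degrees(np.arctan(l[0]/l[1]) if abs(l[1])>.7 else np.arctan(l[1]/l[0])))
E
```

```text
blue (array([440.82612338, 288.38193919]), np.float64(0.39371935141921277), array([0.98663528, 0.98783957]))
pocket (array([524.62586836, -17.20706566]), np.float64(-0.021086148707964547), array([0.9619341 , 0.96247416]))
lever ((633.370849609375, -151.90628051757812), (11.486934661865234, 78.49005889892578), 64.17634582519531) [ 634.39659185 -152.04784185   98.        ]
mark [345.98333333 161.71666667] [700.61629748 -42.30655744  30.        ] [0.85119462 0.43197169 0.        ]Traceback (most recent call last):
  File "<stdin>", line 12, in <module>
  File "h.py", line 24, in upm
    m=blob(f(cv2.cvtColor(im,cv2.COLOR_RGB2HSV).astype(int)),((near[0]-x0)*S,(near[1]-y0)*S))
  File "h.py", line 18, in blob
    i=1+np.argmin(np.hypot(*(c[1:]-near).T)+1000*(st[1:,4]<4));return l==i
        ~~~~~~~~~^^^^^^^^^^^^^^^^^^^^^^^^^^^^^^^^^^^^^^^^^^^^^
    return _wrapfunc(a, 'argmin', axis=axis, out=out, **kwds)
    return bound(*args, **kwds)
ValueError: attempt to get argmin of an empty sequence
```

```bash
cat >> h.py <<'E'
from scipy.spatial.transform import Rotation as Ro
def plan(p,yaw):
    """tool-frame shift (m) and turn to TCP p (mm), pointing down, closing axis at yaw"""
    s=ctrl.sense();q=s['ee_rot'];R=Ro.from_quat([q[1],q[2],q[3],q[0]])
    T=Ro.from_matrix(np.array([[np.sin(yaw),np.cos(yaw),0],[-np.cos(yaw),np.sin(yaw),0],[0,0,-1]]))
    d=R.inv().apply(np.array(p)-s['eef_pos'])/1000;r=(R.inv()*T).as_rotvec()
    y=R.apply([0,1,0]);print('t',s['time_s'],'tcp',s['eef_pos'].round(1),'yaw',np.arctan2(y[1],y[0]).round(4),'F',s['force'].round(1),'w',s['grip_width'],s['grip_force'])
    print('shift',d.round(4),'turn',r.round(4))
E
python3 - <<'E'
from h import *
plan((440.8,288.4,60),.394)
plan((440.8,288.4,9),.394)
E
```

```text
Traceback (most recent call last):
  File "h.py", line 40, in plan
    T=Ro.from_matrix(np.array([[np.sin(yaw),np.cos(yaw),0],[-np.cos(yaw),np.sin(yaw),0],[0,0,-1]]))
  File "scipy/spatial/transform/_rotation.pyx", line 1143, in scipy.spatial.transform._rotation.Rotation.from_matrix
ValueError: Non-positive determinant (left-handed or null coordinate frame) in rotation matrix 0: [[ 0.383885    0.92338091  0.        ]
 [-0.92338091  0.383885    0.        ]
 [ 0.          0.         -1.        ]].
```

Sign fix: x = y × z gives (-sin, cos).

```bash
sed -i 's/\[\[np.sin(yaw),np.cos(yaw),0\],\[-np.cos(yaw),np.sin(yaw),0\]/[[-np.sin(yaw),np.cos(yaw),0],[np.cos(yaw),np.sin(yaw),0]/' h.py
python3 - <<'E'
from h import *
plan((440.8,288.4,60),.394)
plan((440.8,288.4,9),.394)
E
```

```text
t 0.1 tcp [209.5 481.1 230.8] yaw 1.16 F [-0.2  0.2 -0.7] w 1.001050974553289 0.0
shift [-0.289  -0.0842  0.1708] turn [-1.10e-03  2.00e-04  7.66e-01]
t 0.1 tcp [209.5 481.1 230.8] yaw 1.16 F [-0.2  0.2 -0.7] w 1.001050974553289 0.0
shift [-0.2891 -0.0841  0.2218] turn [-1.10e-03  2.00e-04  7.66e-01]
```

>>> {"name": "play_rows", "arguments": {"translation": [[-0.05,-0.015,0.02],[-0.1,-0.03,0.05],[-0.155,-0.045,0.08],[-0.21,-0.06,0.11],[-0.26,-0.075,0.14],[-0.289,-0.0842,0.16],[-0.289,-0.0842,0.18],[-0.289,-0.0842,0.2],[-0.289,-0.0842,0.213],[-0.289,-0.0842,0.2215]], "rotation": [[0,0,0.13],[0,0,0.26],[0,0,0.4],[0,0,0.53],[0,0,0.66],[-0.001,0,0.766],[-0.001,0,0.766],[-0.001,0,0.766],[-0.001,0,0.766],[-0.001,0,0.766]], "gripper": [-1,-1,-1,-1,-1,-1,-1,-1,-1,-1], "force": 40}}

```text
time_s: 1.35
eef_pos: [440.9, 288.8, 9.2]
ee_rot: [-0.0, 0.555, 0.832, 0.0]
force: [-0.0, -1.1, -0.5]
grip_width: 1.002
grip_force: 0.0
```

>>> {"name": "play_rows", "arguments": {"translation": [[0,0,0],[0,0,0],[0,0,0],[0,0,0],[0,0,0],[0,0,0]], "rotation": [[0,0,0],[0,0,0],[0,0,0],[0,0,0],[0,0,0],[0,0,0]], "gripper": [-0.2,0.2,0.4,0.6,0.6,0.6], "force": 40}}

```text
time_s: 2.1
eef_pos: [441.4, 288.9, 10.5]
ee_rot: [0.0, 0.555, 0.832, 0.001]
force: [-0.2, 1.1, 6.4]
grip_width: 0.624
grip_force: 43.3
```

Run:
```python
from h import *
plan((440.8,288.4,9),.394)
```

```text
t 2.1 tcp [441.4 288.9  10.5] yaw 0.3941 F [-0.2  1.1  6.4] w 0.623616480102408 43.28858971595764
shift [-0.0003 -0.0008  0.0015] turn [ 0.0023 -0.0004  0.0001]
```

Run:
```python
from h import *
plan((441,288.6,80),.394)
plan((524.6,-17.2,80),-.021)
```

```text
t 2.1 tcp [441.4 288.9  10.5] yaw 0.3941 F [-0.2  1.1  6.4] w 0.623616480102408 43.28858971595764
shift [-0.0001 -0.0004 -0.0695] turn [ 0.0023 -0.0004  0.0001]
t 2.1 tcp [441.4 288.9  10.5] yaw 0.3941 F [-0.2  1.1  6.4] w 0.623616480102408 43.28858971595764
shift [-0.3146 -0.0406 -0.0697] turn [ 0.0022 -0.0008  0.4151]
```

>>> {"name": "play_rows", "arguments": {"translation": [[0,0,-0.02],[0,0,-0.045],[-0.02,-0.003,-0.07],[-0.06,-0.008,-0.07],[-0.11,-0.014,-0.07],[-0.16,-0.02,-0.07],[-0.21,-0.027,-0.07],[-0.26,-0.034,-0.07],[-0.3,-0.039,-0.07],[-0.3146,-0.0406,-0.07]], "rotation": [[0,0,0],[0,0,0],[0,0,0],[0,0,0.06],[0,0,0.13],[0,0,0.2],[0,0,0.27],[0,0,0.34],[0,0,0.4],[0,0,0.415]], "gripper": [0.6,0.6,0.6,0.6,0.6,0.6,0.6,0.6,0.6,0.6]}}

```text
time_s: 3.35
eef_pos: [524.4, -19.3, 79.4]
ee_rot: [-0.0, 0.716, 0.699, 0.0]
force: [0.2, 0.5, -2.1]
grip_width: 0.618
grip_force: 43.0
```

>>> {"name": "play_rows", "arguments": {"translation": [[0,0,0],[0,0,0],[0,0,0]], "rotation": [[0,0,0],[0,0,0],[0,0,0]], "gripper": [0.6,0.6,0.6]}}

```text
time_s: 3.72
eef_pos: [524.0, -16.3, 79.7]
ee_rot: [-0.0, 0.714, 0.7, 0.0]
force: [0.9, -0.3, -0.9]
grip_width: 0.619
grip_force: 43.0
```

Run:
```python
from h import *
plan((524.6,-17.2,80),-.021)
a=[vision.capture(n)['pixels'] for n in('top','side')]
f=lambda i,r:cv2.resize(i[r[1]:r[3],r[0]:r[2]],(640,480),interpolation=2)
im=np.vstack([cv2.resize(a[0][140:290,250:450],(400,300),interpolation=2),cv2.resize(a[1][140:290,215:415],(400,300),interpolation=2)])
cv2.imwrite('pics/hold.png',im[:,:,::-1])
```

```text
t 3.725 tcp [524.  -16.3  79.7] yaw -0.0192 F [ 0.9 -0.3 -0.9] w 0.6190271549575256 43.0337780714035
shift [-0.0009  0.0006 -0.0003] turn [ 0.0004 -0.0008  0.0018]
```

View pics/hold.png

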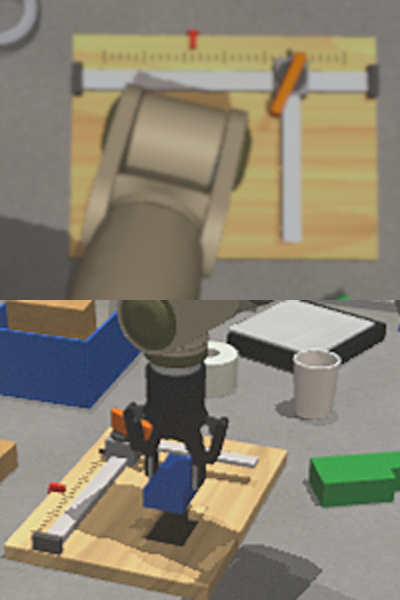

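The picture shows the blue block held above the pocket, seen in the side view at about (170,485) of the panel. I'll check numerically whether it is level.

Run:
```python
from h import *
c=Cam(vision.capture('side'))
p=upm(c,lambda H:(abs(H[...,0]-110)<14)&(H[...,1]>110)&(H[...,2]>30),(300,240),(270,200,330,260))
h=cv2.approxPolyDP(cv2.convexHull(p.astype(np.float32)),1.2,True)[:,0];print(h.round(1))
c1,s1=np.cos(-.02),np.sin(-.02)
for z in(69.5,97.5):
  for x,y in((27,50),(-27,50),(-27,-50),(27,-50)):
    print(x,y,z,c.proj([524+c1*x-s1*y,-16.8+s1*x+c1*y,z]).round(1))
H=c.hsv()
for v in range(214,250,3): print(v,[tuple(H[v,u]) if abs(int(H[v,u,0])-110)<14 else 0 for u in range(284,316,4)])
```

```text
[[310.4 217.9]
 [311.9 235.9]
 [305.2 246.1]
 [287.1 242.2]
 [286.9 234.1]
 [298.9 217.8]]
27 50 69.5 [[286.4 243.4]]
-27 50 69.5 [[306.  247.1]]
-27 -50 69.5 [[318.2 228.9]]
27 -50 69.5 [[299.5 225.5]]
27 50 97.5 [[286.3 234. ]]
-27 50 97.5 [[306.1 237.7]]
-27 -50 97.5 [[318.4 219.8]]
27 -50 97.5 [[299.5 216.5]]
214 [0, 0, 0, 0, 0, 0, 0, 0]
217 [0, 0, 0, 0, (np.uint8(112), np.uint8(144), np.uint8(129)), (np.uint8(113), np.uint8(81), np.uint8(114)), 0, 0]
220 [0, 0, 0, 0, (np.uint8(111), np.uint8(157), np.uint8(130)), (np.uint8(111), np.uint8(141), np.uint8(114)), (np.uint8(112), np.uint8(138), np.uint8(116)), 0]
223 [0, 0, 0, (np.uint8(111), np.uint8(164), np.uint8(138)), (np.uint8(111), np.uint8(149), np.uint8(123)), (np.uint8(112), np.uint8(138), np.uint8(105)), (np.uint8(111), np.uint8(139), np.uint8(108)), 0]
226 [0, (np.uint8(113), np.uint8(36), np.uint8(28)), (np.uint8(114), np.uint8(119), np.uint8(86)), (np.uint8(112), np.uint8(137), np.uint8(108)), (np.uint8(112), np.uint8(132), np.uint8(110)), (np.uint8(112), np.uint8(135), np.uint8(108)), (np.uint8(113), np.uint8(135), np.
[... 1005 characters left out ...]
2), np.uint8(129), np.uint8(109)), (np.uint8(112), np.uint8(133), np.uint8(107)), (np.uint8(112), np.uint8(132), np.uint8(106)), (np.uint8(114), np.uint8(99), np.uint8(88)), 0]
241 [0, (np.uint8(111), np.uint8(142), np.uint8(108)), (np.uint8(113), np.uint8(126), np.uint8(107)), (np.uint8(112), np.uint8(128), np.uint8(106)), (np.uint8(113), np.uint8(132), np.uint8(106)), (np.uint8(113), np.uint8(129), np.uint8(107)), (np.uint8(113), np.uint8(132), np.uint8(87)), 0]
244 [0, 0, 0, (np.uint8(111), np.uint8(153), np.uint8(110)), (np.uint8(112), np.uint8(139), np.uint8(108)), (np.uint8(112), np.uint8(130), np.uint8(106)), 0, 0]
247 [0, 0, 0, 0, 0, (np.uint8(114), np.uint8(24), np.uint8(53)), 0, 0]
```

>>> {"name": "play_rows", "arguments": {"translation": [[-0.0009,0.0006,0.015],[-0.0009,0.0006,0.03],[-0.0009,0.0006,0.04],[-0.0009,0.0006,0.044],[-0.0009,0.0006,0.048],[-0.0009,0.0006,0.051],[-0.0009,0.0006,0.053],[-0.0009,0.0006,0.055]], "rotation": [[0,0,0.002],[0,0,0.002],[0,0,0.002],[0,0,0.002],[0,0,0.002],[0,0,0.002],[0,0,0.002],[0,0,0.002]], "gripper": [0.6,0.6,0.6,0.6,0.6,0.6,0.6,0.6]}}

```text
time_s: 4.88
eef_pos: [525.0, -18.3, 24.7]
ee_rot: [0.0, 0.715, 0.699, 0.001]
force: [-0.9, 0.0, -1.7]
grip_width: 0.623
grip_force: 43.0
```

>>> {"name": "play_rows", "arguments": {"translation": [[0,0,0],[0,0,0]], "rotation": [[0,0,0],[0,0,0]], "gripper": [0.6,0.6]}}

```text
time_s: 5.12
eef_pos: [524.9, -18.3, 24.7]
ee_rot: [0.0, 0.715, 0.699, 0.001]
force: [0.8, 0.1, -2.4]
grip_width: 0.619
grip_force: 43.0
```

>>> {"name": "play_rows", "arguments": {"translation": [[0,0,0.001],[0,0,0.002],[0,0,0.003],[0,0,0.003]], "rotation": [[0,0,0],[0,0,0],[0,0,0],[0,0,0]], "gripper": [0.6,0.6,0.6,0.6]}}

```text
time_s: 5.62
eef_pos: [524.9, -18.3, 22.5]
ee_rot: [0.0, 0.715, 0.699, 0.0]
force: [-5.1, 0.5, 9.1]
grip_width: 0.623
grip_force: 44.3
```

>>> {"name": "play_rows", "arguments": {"translation": [[0,0,-0.001],[0,0,-0.001],[0,0,-0.001],[0,0,-0.002],[0,0,-0.015],[0,0,-0.035],[0,0,-0.06],[0,0,-0.09],[0,0,-0.12],[0,0,-0.12]], "rotation": [[0,0,0],[0,0,0],[0,0,0],[0,0,0],[0,0,0],[0,0,0],[0,0,0],[0,0,0],[0,0,0],[0,0,0]], "gripper": [-0.45,-0.5,-0.6,-0.6,-0.6,-0.6,-0.6,-0.6,-0.6,-0.6]}}

```text
time_s: 6.88
eef_pos: [525.9, -18.6, 144.5]
ee_rot: [0.002, 0.715, 0.699, 0.002]
force: [-0.4, -0.5, -1.0]
grip_width: 0.798
grip_force: 0.0
```

Run:
```python
from h import *
plan((524,-17,140),-.021)
c=Cam(vision.capture('side'))
cv2.imwrite('pics/seat.png',cv2.resize(c.px[190:290,235:365],None,fx=5,fy=5,interpolation=2)[:,:,::-1])
for z in(40,22):
  for x,y in((27,50),(-27,50),(-27,-25),(27,-50)):
    q=c.proj([524.6+x+.021*y,-17.2-.021*x+y,z])[0];print(x,y,z,q.round(1),((q-(235,190))*5).round(0))
p=upm(c,lambda H:(H[...,0]<20)&(H[...,1]>190)&(H[...,2]>100),(280,205),(265,190,295,215));print('lever side',cv2.approxPolyDP(cv2.convexHull(p.astype(np.float32)),.8,True)[:,0].round(1).tolist())
```

```text
t 6.875 tcp [525.9 -18.6 144.5] yaw -0.0229 F [-0.4 -0.5 -1. ] w 0.7978003543803106 0.0
shift [ 0.0016 -0.0019  0.0045] turn [ 0.0057  0.0005 -0.0019]
27 50 40 [286.3 252.9] [257. 314.]
-27 50 40 [305.7 256.6] [354. 333.]
-27 -25 40 [314.9 242.6] [400. 263.]
27 -50 40 [299.3 234.7] [322. 224.]
27 50 22 [286.4 258.6] [257. 343.]
-27 50 22 [305.7 262.4] [353. 362.]
-27 -25 22 [314.8 248.2] [399. 291.]
27 -50 22 [299.3 240.3] [321. 251.]
lever side [[283.20001220703125, 200.39999389648438], [281.6000061035156, 200.8000030517578], [271.1000061035156, 196.60000610351562], [270.8999938964844, 194.89999389648438], [272.8999938964844, 194.39999389648438], [283.1000061035156, 198.8000030517578]]
```

View pics/seat.png

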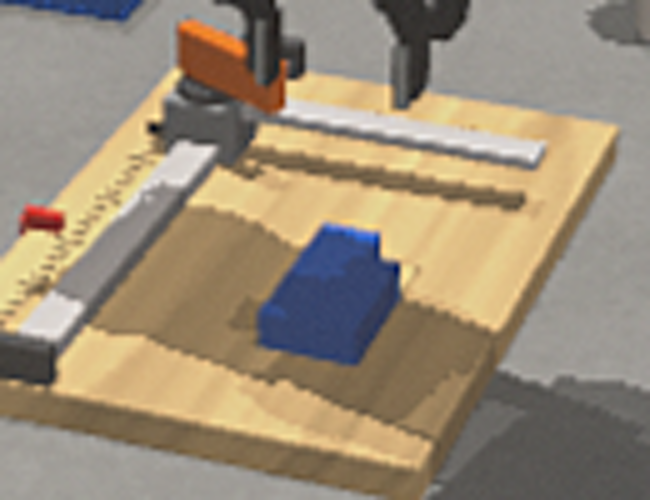

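The block sits level in the pocket, with its top corners near (258,312), (356,336) and (400,263), all as predicted. Next I'll measure the pointer and mark from the first top picture.

Run:
```python
from h import *
t=Cam(pickle.load(open('top.pkl','rb')));s=Cam(pickle.load(open('side.pkl','rb')))
g=cv2.cvtColor(t.px,cv2.COLOR_RGB2GRAY)
print(g[162:172,388:402])
print('red',(t.px[154:166,340:352,0].astype(int)-t.px[154:166,340:352,1]))
g=cv2.cvtColor(s.px,cv2.COLOR_RGB2GRAY)
print(g[211:221,260:276])
r=s.px[...,0].astype(int)-s.px[...,1];print('sred',r[229:240,236:250])
th=-.021;Rj=np.array([[np.cos(th),-np.sin(th)],[np.sin(th),np.cos(th)]]);c0=np.array([573.3,-78.25])
J=lambda P:(P[:,:2]-c0)@Rj
print('mark',J(t.up([(346,158.5)],32)),J(t.up([(346,163)],32)),'ptr',J(t.up([(394.6,166)],28)))
P=np.array([649.9,-159.9])
print('pivot jig',J(P[None]))
```

```text
[[164 165 164 165 164 164 163 164 164 163 163 163 163 163]
 [165 165 165 165 163 161 159 160 163 164 164 163 164 164]
 [166 166 166 165 159 148 139 144 155 162 162 161 163 164]
 [168 167 167 164 153 128 109 117 138 150 151 152 154 155]
 [168 166 165 163 149 117  91 100 120 129 130 133 134 135]
 [166 159 156 160 149 116  90  96 112 116 119 123 124 125]
 [156 150 146 152 146 121 100 100 108 112 118 123 123 124]
 [140 139 138 141 139 124 110 103 105 112 120 124 124 123]
 [132 135 132 128 122 110  97  92 101 114 122 125 124 122]
 [127 129 121 109  98  87  81  87 104 119 125 126 123 121]]
red [[  5   5   9  14  22  29  32  28  23  15   7   4]
 [  5   7  16  35  60  80  87  82  65  38  13   5]
 [  6   8  18  43  82 114 126 121  91  49  17   7]
 [  9  10  16  33  66 109 130 114  74  35  16  10]
 [ 10  10  12  23  50  96 123 100  56  24  14  13]
 [  8   9  11  19  47  95 121  95  51  20  11  11]
 [  7   7   9  20  48  95 121  94  49  19  10   9]
 [  8   8  10  21  49  95 121  95  50  20  11  10]
 [ 10  11  13  22  47  90 116  89  47  20  12  12]
 [ 10  10  12  21  39  70  88  67  36  18  12 
[... 872 characters left out ...]
 -14 -11  12  25  20  18  20]
 [  5   3  -4  18 118 135 104  96  56  49  17   9  15  20]
 [  4   0  -8  39 111 166 163 173 149 131 115  77  29  18]
 [  4   0  21 109 102  89  95 105 124 131 152  89  28  15]
 [  2   0  18  76  82  64  66  64  71  73  85  72  27  14]
 [  3   0  12  48  61  63  70  73  76  70  74  65  27  12]
 [  2   0  12  61  40  28  23  21  41  54  64  36  14  30]
 [  3   0   7  32  23  12  13  12  22  25  28  20  18  23]
 [  2   3  25  21  16  15  16  17  15  14  21  21  24  30]
 [  0  18  21  15  15  17  17  18  17  24  20  22  27  24]]
mark [[134.23055809  38.64040226]] [[122.73287671  38.61198902]] ptr [[116.66200113 -83.0915367 ]]
pivot jig [[ 78.2976343  -80.02351507]]
```

Run:
```python
from h import *
plan((651.6,-161.9,140),1.12)
plan((651.6,-161.9,67),1.12)
```

```text
t 6.925 tcp [525.1 -18.4 142.8] yaw -0.023 F [-0.1  0.7 -1.3] w 0.7967396151906041 0.0
shift [-0.1405  0.1298  0.0032] turn [ 0.0026  0.0014 -1.143 ]
t 6.925 tcp [525.1 -18.4 142.8] yaw -0.023 F [-0.1  0.7 -1.3] w 0.7967396151906041 0.0
shift [-0.1405  0.1296  0.0762] turn [ 0.0026  0.0014 -1.143 ]
```

>>> {"name": "play_rows", "arguments": {"translation": [[-0.02,0.018,0],[-0.04,0.037,0],[-0.06,0.055,0],[-0.08,0.074,0],[-0.1,0.092,0],[-0.12,0.11,0],[-0.1405,0.1298,0],[-0.1405,0.1298,0],[-0.1405,0.1298,0],[-0.1405,0.1298,0.01]], "rotation": [[0,0,-0.16],[0,0,-0.32],[0,0,-0.48],[0,0,-0.65],[0,0,-0.82],[0,0,-0.98],[0,0,-1.143],[0,0,-1.143],[0,0,-1.143],[0,0,-1.143]], "gripper": [-1,-1,-1,-1,-1,-1,-1,-1,-1,-1]}}

```text
time_s: 8.18
eef_pos: [651.3, -161.2, 132.0]
ee_rot: [0.001, 0.224, 0.975, 0.0]
force: [-0.4, 0.1, 0.6]
grip_width: 0.999
grip_force: 0.0
```

Run:
```python
from h import *
plan((651.6,-161.9,67),1.12)
```

```text
t 8.175 tcp [ 651.3 -161.2  132. ] yaw 1.1195 F [-0.4  0.1  0.6] w 0.9987497552854975 0.0
shift [-0.0005 -0.0006  0.065 ] turn [ 0.001   0.0014 -0.0005]
```

>>> {"name": "play_rows", "arguments": {"translation": [[0,0,0.02],[0,0,0.04],[-0.0005,-0.0005,0.055],[-0.0005,-0.0005,0.065],[-0.0005,-0.0005,0.065],[-0.0005,-0.0005,0.065],[-0.0005,-0.0005,0.065],[-0.0005,-0.0005,0.065],[-0.0005,-0.0005,0.065],[-0.0005,-0.0005,0.065]], "rotation": [[0,0,0],[0,0,0],[0,0,0],[0,0,0],[0,0,0],[0,0,0],[0,0,0],[0,0,0],[0,0,0],[0,0,0]], "gripper": [-1,-1,-1,-1,0,0.4,0.6,0.8,1,1], "force": 60}}

```text
time_s: 9.43
eef_pos: [651.6, -162.5, 67.2]
ee_rot: [0.0, 0.223, 0.975, 0.0]
force: [-2.7, 0.8, 5.4]
grip_width: 0.154
grip_force: 59.2
```

>>> {"name": "play_rows", "arguments": {"translation": [[0,0,0],[0,0,0],[0,0,0]], "rotation": [[0,0,0],[0,0,0],[0,0,0]], "gripper": [1,1,1], "force": 60}}

```text
time_s: 9.8
eef_pos: [651.7, -162.6, 67.2]
ee_rot: [0.0, 0.223, 0.975, 0.0]
force: [-2.5, -0.3, 5.1]
grip_width: 0.152
grip_force: 59.2
```

Run:
```python
from h import *
plan((651.6,-161.9,67),1.12)
print(ctrl.sense()['wrist_torque'])
c=Cam(vision.capture('side'));pickle.dump({'px':c.px},open('s1.pkl','wb'))
g=cv2.cvtColor(c.px,cv2.COLOR_RGB2GRAY);print(g[211:221,260:276])
t=Cam(vision.capture('top'));g=cv2.cvtColor(t.px,cv2.COLOR_RGB2GRAY);print(g[162:170,388:402])
```

```text
t 9.8 tcp [ 651.7 -162.6   67.2] yaw 1.12 F [-2.5 -0.3  5.1] w 0.152185980708665 59.23722982406616
shift [0.0003 0.0006 0.0002] turn [ 0.0008  0.0008 -0.    ]
[ 0.01257018  0.51572626 -0.05520831]
[[ 96  93 103 125 130 132 136 111  86  86  89  91  88  85  83  90]
 [ 99 107 125 131 133 134 140 111  88  86  86  87  86  86  87  90]
 [106 124 134 134 137 143 148 116  88  84  88  87  85  89  89  88]
 [125 135 135 136  98  85  91 101  90  84  86  90  87  84  89  87]
 [132 132 136 141  80  33  40  70  86  86  84  86  87  87  88  86]
 [136 134 136 139 113  66  47  55  81  86  86  89  85  85  86  84]
 [134 134 135 140 142 104  84  74  83  86  81  89  87  85  82  88]
 [136 135 136 140 129  93 103 112  96  88  95 107 112 101 102  91]
 [136 137 140 144 142 132 117 114  93  98 110 115 116 115 114 111]
 [138 143 145 128 108 101 128 133 105 108 114 114 112 116 115 117]]
[[ 92  83  81  78  77  77  79  84  87  89  92  96  97 101]
 [124 115 109 100  90  81  77  77  78  81  84  88  91  94]
 [140 136 132 126 116 104  94  86  78  76  78  81  83  86]
 [143 143 140 138 133 126 119 111  99  92  90  84  80  80]
 [143 143 140 138 137 135 132 126 121 118 116 106  94  84]
 [142 142 139 138 136 135 133 130 129 129 129 125 116 106]
 [140 139 139 137 136 134 132 130 129 130 130 130 128 125]
 [139 138 137 136 135 133 131 128 127 127 128 128 129 129]]
```

Run:
```python
from h import *
s=ctrl.sense()['eef_pos'];plan(s+np.array([2.54,120.8,0]),1.12)
```

```text
t 9.9 tcp [ 651.7 -162.6   67.2] yaw 1.1199 F [-2.8  0.5  6.3] w 0.1553478431130698 59.23667371273041
shift [0.0504 0.1098 0.    ] turn [ 0.0008  0.0008 -0.0001]
```

>>> {"name": "play_rows", "arguments": {"translation": [[0.003,0.0066,0],[0.009,0.0196,0],[0.016,0.0349,0],[0.023,0.0501,0],[0.03,0.0654,0],[0.037,0.0806,0],[0.043,0.0937,0],[0.048,0.1046,0],[0.0504,0.1098,0],[0.0504,0.1098,0]], "rotation": [[0,0,0],[0,0,0],[0,0,0],[0,0,0],[0,0,0],[0,0,0],[0,0,0],[0,0,0],[0,0,0],[0,0,0]], "gripper": [1,1,1,1,1,1,1,1,1,1]}}

```text
time_s: 11.15
eef_pos: [654.7, -41.7, 67.2]
ee_rot: [0.001, 0.223, 0.975, 0.0]
force: [1.4, -3.3, 4.3]
grip_width: 0.155
grip_force: 59.2
```

Run:
```python
from h import *
plan((654.2,-41.8,67),1.12)
c=Cam(vision.capture('side'));t=Cam(vision.capture('top'))
th=-.021;Rj=np.array([[np.cos(th),-np.sin(th)],[np.sin(th),np.cos(th)]]);c0=np.array([573.3,-78.25])
w=lambda x,y,z:[*(c0+Rj@[x,y]),z]
for n,p in(('mark top',(124,38.6,32)),('ptr at mark',(117,38.6,28)),('ptr0',(117,-82.2,28))):print(n,c.proj(w(*p)).round(1),t.proj(w(*p)).round(1))
a=cv2.resize(c.px[215:250,225:275],(800,560),interpolation=0);b=0
cv2.imwrite('pics/m.png',a[:,:,::-1])
```

```text
t 11.15 tcp [654.7 -41.7  67.2] yaw 1.1202 F [ 1.4 -3.3  4.3] w 0.15476807015602806 59.20950472354889
shift [ 0.0004 -0.0003  0.0002] turn [0.0008 0.0026 0.0002]
mark top [[246.5 232.9]] [[346.  162.5]]
ptr at mark [[248.9 234.6]] [[346.  165.6]]
ptr0 [[265.6 215.3]] [[394.2 165.9]]
```

View pics/m.png

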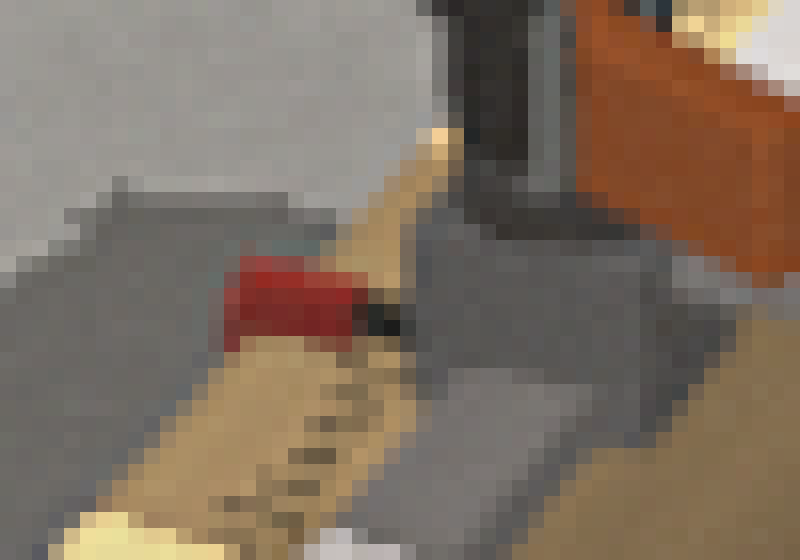

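The picture shows the red clip at about (239-248, 231-237) and the black pointer tip at about (249, 234.7). That matches the position predicted for the pointer at the mark. Next I'll swing the lever closed.

Run:
```python
from h import *
c=vision.capture('side');pickle.dump(c,open('s2.pkl','wb'))
plan((654.2,-41.8,67),-0.021)
```

```text
t 11.3 tcp [654.7 -41.9  67.2] yaw 1.1199 F [ 1.7 -3.1  4.4] w 0.15343097327479122 59.349276423454285
shift [ 0.0004 -0.0001  0.0002] turn [0.0023 0.0013 1.1409]
```

>>> {"name": "play_rows", "arguments": {"translation": [[0,0,0],[0,0,0],[0,0,0],[0,0,0],[0,0,0],[0,0,0],[0,0,0],[0,0,0],[0,0,0],[0,0,0]], "rotation": [[0,0,0],[0,0,0.05],[0,0,0.17],[0,0,0.29],[0,0,0.41],[0,0,0.53],[0,0,0.65],[0,0,0.77],[0,0,0.88],[0,0,0.98]], "gripper": [1,1,1,1,1,1,1,1,1,1], "force": 90}}

```text
time_s: 12.55
eef_pos: [654.5, -42.0, 67.2]
ee_rot: [0.001, 0.657, 0.754, 0.001]
force: [0.8, -4.0, 5.8]
grip_width: 0.149
grip_force: 89.4
```

>>> {"name": "play_rows", "arguments": {"translation": [[0,0,0],[0,0,0],[0,0,0],[0,0,0]], "rotation": [[0,0,0.08],[0,0,0.13],[0,0,0.155],[0,0,0.155]], "gripper": [1,1,1,1], "force": 90}}

```text
time_s: 13.05
eef_pos: [654.5, -42.0, 67.3]
ee_rot: [0.001, 0.713, 0.702, 0.001]
force: [0.4, -3.9, 5.9]
grip_width: 0.148
grip_force: 89.4
```

```bash
cat > chk.py <<'E'
from h import *
plan((654.4,-41.7,67.2),-0.021);s=ctrl.sense();print('torque',s['wrist_torque'].round(2))
c=Cam(vision.capture('side'));b=pickle.load(open('s2.pkl','rb'))['pixels']
for im in(b,c.px):
    g=cv2.cvtColor(im,cv2.COLOR_RGB2GRAY).astype(float);print(g[230:240,245:254].astype(int))
t=Cam(vision.capture('top'))
cv2.imwrite('pics/end.png',np.hstack([cv2.resize(t.px[140:280,280:440],(400,350),interpolation=2),cv2.resize(c.px[190:260,220:300],(400,350),interpolation=2)])[:,:,::-1])
E
python3 chk.py
```

```text
t 13.05 tcp [654.5 -42.   67.3] yaw -0.0155 F [ 0.4 -3.9  5.9] w 0.14819982389572015 89.38754796981812
shift [ 0.0003 -0.0001  0.0001] turn [ 0.0021 -0.      0.0055]
torque [-0.66 -0.19 -0.04]
[[118 134 142 143 148 107  87  89  88]
 [126 144 148 146 147 110  80  83  88]
 [ 93 105 114 141 156 109  86  87  86]
 [ 73  67  65  86 108  93  86  86  89]
 [ 67  67  49  41  50  70  86  87  85]
 [ 64  60  55  50  40  62  85  87  86]
 [ 93  84 105 114  95  71  79  87  85]
 [138 101 106 141 146 123  96  87  80]
 [151 141 119 121 113  93  86  88 102]
 [127 109 107 131 138 120  90  95 112]]
[[116 133 142 145 120  93  88  90  93]
 [125 146 150 150 124  92  89  86  91]
 [ 93 104 114 145 126  94  87  90  89]
 [ 71  66  62  89  89  93  90  88  91]
 [ 67  66  44  40  47  70  82  85  91]
 [ 63  63  57  50  40  62  79  86  90]
 [ 96  85 107 115  98  77  82  88  83]
 [116  87  99 117 119 106  90  89  82]
 [121 112  99  98 104  91  86  86 105]
 [106  89  88 108 114 102  87  97 114]]
```

View pics/end.png

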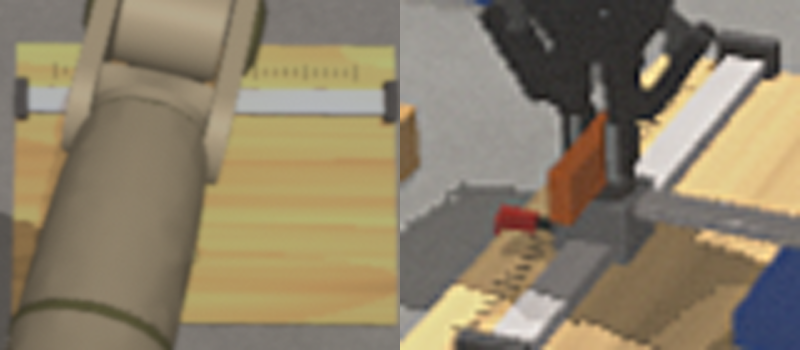

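The lever now lies along the rail and the pointer is still at the clip. I'll press it onto the hard stop and cross-check the mark's y in the side view.

>>> {"name": "play_rows", "arguments": {"translation": [[0,0,0],[0,0,0],[0,0,0],[0,0,0]], "rotation": [[0,0,0.01],[0,0,0.02],[0,0,0.03],[0,0,0.03]], "gripper": [1,1,1,1], "force": 90}}

```text
time_s: 13.65
eef_pos: [654.4, -42.0, 67.2]
ee_rot: [0.001, 0.722, 0.692, 0.001]
force: [1.7, -5.2, 5.2]
grip_width: 0.149
grip_force: 89.6
```

Run:
```python
from h import *
plan((654.4,-41.7,67.2),-0.021);print('torque',ctrl.sense()['wrist_torque'].round(3))
s=Cam(pickle.load(open('side.pkl','rb')))
r=(s.px[...,0].astype(float)-s.px[...,1])/(s.px[...,0]+1.)
for u in range(240,247):
    col=r[224:244,u];on=np.nonzero(col>.35)[0]+224
    a,b=on[0],on[-1];f=lambda i,j:(.35-r[i,u])/(r[j,u]-r[i,u])*(j-i)+i
    print(u,f(a-1,a).round(2),f(b+1,b).round(2))
th=-.021;Rj=np.array([[np.cos(th),-np.sin(th)],[np.sin(th),np.cos(th)]]);c0=np.array([573.3,-78.25])
w=lambda x,y,z:[*(c0+Rj@[x,y]),z]
for x in(115,124,136):print(x,'top back',s.proj(w(x,34.6,32)).round(1),'bottom front',s.proj(w(x,42.6,22)).round(1),'mid ptr h',s.proj(w(x,38.6,28)).round(1))
```

```text
t 13.65 tcp [654.4 -42.   67.2] yaw -0.0437 F [ 1.7 -5.2  5.2] w 0.14908665442685387 89.5889961719513
shift [ 0.0003 -0.0001  0.    ] turn [ 0.002   0.0005 -0.0227]
torque [-0.683 -0.176  0.695]
240 230.54 235.33
241 230.61 235.42
242 230.76 235.54
243 230.79 235.56
244 231.21 235.7
245 231.4 235.84
246 231.67 236.18
115 top back [[250.  232.8]] bottom front [[249.  237.2]] mid ptr h [[249.5 234.7]]
124 top back [[247.1 232.2]] bottom front [[246.1 236.7]] mid ptr h [[246.6 234.1]]
136 top back [[243.2 231.5]] bottom front [[242.2 235.9]] mid ptr h [[242.7 233.4]]
```

```bash
python3 -c "
from rig import ctrl
print(ctrl.finish_job())"
```

```text
the job is handed in; nothing more can be done
None
```

I handed the job in: the blue block is flat and square in the pocket, and the leg is held at the red mark (to within about 1–2 mm by the cameras) with the cam lever pressed onto its closed stop and still gripped.

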